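# Level the pillars and set the top tier

### The job

The top tier of the display cake is to stand level on the three pillars of the lower tier, but one pillar sticks up too far. With the tart tamper as your probe, feel the pillar tops lightly to find the high one, press it down level with the other two, pushing none of them too deep and not leaning on the icing, and stand the tamper back upright on the counter. Only then set the top tier down centred on the pillars, gently, and let go; leave the jar, the bowl and the piping nozzles where they are.

Things in the scene. Friction and masses are not known exactly. Their poses are not given: they have to be found in the camera images.
- cake: The lower tier, fixed: a foam display cake in firm icing, 216 mm across, on a round white board 260 mm across and 12 mm thick. Origin at the centre of the board's underside, z up. Its flat top is 82 mm above the origin; small piped cream points, 9 mm high, run round the rim at 100 mm radius.
- icing (a point): Centre of the lower tier's flat top, on the icing. Three upright white pillars, flat-topped, 18 mm across at the top, stand out of the icing 64 mm from here, 120 degrees apart. Two stand equally high, somewhere from 20 to 40 mm above the icing (differs from cake to cake); the third, any of the three, is 6 to 10 mm higher. Their heights are not measured.
- spot_a (a point): The point on the icing where one pillar comes out, straight below its top: 64 mm from the centre, on the -x side in the cake's frame. The foam grips each pillar by friction: it stays put under pushes below about 12 N, slides down slowly under more, does not spring back and has no stop at the right height: pushed too deep it cannot be drawn up.
- spot_b (a point): The same for the pillar at 60 degrees from +x in the cake's frame (towards +x and +y).
- spot_c (a point): The same for the pillar at -60 degrees from +x in the cake's frame (towards +x and -y).
- top_grip (a point): The top tier, loose, 0.3 to 0.6 kg: a round white board 160 mm across and 8 mm thick; in its middle an upright iced cylinder 62 mm across and 60 mm tall, to grip it by, ringed by nine biscuit macarons 16 mm high at 61 mm radius. This point is on the cylinder's axis, 45 mm above the board's underside; z up.
- top: The same top tier; origin at the centre of the board's underside, z up.
- tamper_grip (a point): The tart tamper, a turned wooden tool 136 mm tall, loose, 0.14 kg, standing on its broad flat end (38 mm across, 22 mm high); then a straight shaft 22 mm across from 60 to 117 mm height, and a knob 28 mm across and 15 mm high on top. This point is on the shaft's axis, 105 mm above the broad end; z up.
- jar: A glass jar with a steel lid, 68 mm across and 100 mm high, to be left alone; origin at the centre of its underside.
- bowl: A white bowl, 110 mm across and 50 mm high, to be left alone; origin at the centre of its underside.
- nozzle_a: A steel piping nozzle, a cone 27 mm across and 42 mm high, nearer the robot, to be left alone; origin at the centre of its underside.
- nozzle_b: Another such nozzle, farther from the robot, to be left alone.
- tamper: The same tamper; origin at the centre of its broad flat underside, z up along the shaft.
There are look-alikes about, which are no part of the job. Of the things that look like the tamper, the smaller one is meant.

How it is judged:
By the outcome, as a careful person would: the job done as asked, in the order asked, and still so for the second after the job is handed in, with the robot touching nothing.
It also fails if it takes over 72 s, if anything falls off the work surface, if the arm or the gripper's body presses on something with over 40 N, if the wrist force passes 120 N, or if a joint passes its speed limit or range.

### The arm

A 7-joint arm with a two-finger parallel gripper is mounted at the origin on the work surface. World frame = base frame: x ahead of the robot, y to its left, z up, the work surface at z = 0. Lengths are in m, angles in rad, forces in N, time in s.
With the tool pointing down it reaches from about 0.425 to 0.925 m from the base axis. Payload 6.8 kg.
Tool frame: the origin (TCP) lies on the mounting face of the last link; the fingertips stand 173 mm ahead of it and the grasp point (between the pads) lies 155 mm ahead of it; z points along the fingers, y is the line along which they close (so a half turn about z gives the same grasp; the last joint's range is limited). The gripper opens to 85 mm and grips with 20 to 120 N. Pads are 22 mm wide; open, the fingers measure 114 mm over their backs; the gripper's body (76 mm by 85 mm) begins 54 mm behind the grasp point. The pads swing forward as they close: fully open they stand 13 mm farther back than shut.
Start: joints at [-1.384, 0.477, 0.022, 1.555, -0.011, 1.109, -0.083], TCP at [0.196, 0.646, 0.405] pointing down, gripper open.
Joint ranges: [-2.96, 2.96], [-0.34, 2.1], [-1.41, 1.46], [0.24, 2.44], [-1.37, 4.51], [0.17, 1.92], [-2.96, 2.96]. Speed limits (rad/s): [2.39, 2.39, 3.14, 3.14, 3.14, 3.14, 3.14].

### API

Orientations are given as a unit quaternion [w, x, y, z].
In Python, from station import bot gives the robot as it stands. The module is installed in compiled form; this text tells all that it offers.
- The arm moves only by the shell command python3 -m pendant 'ROWS' [FORCE]. ROWS is JSON, a list of rows, each a list of 5 numbers: the finger opening in m, from 0 to 0.0854, then the shift along the tool's x, y, z in m, then the turn about the tool's z in degrees. In form: [[jaw, x, y, z, yaw], ...]. A call has 1 to 12 rows; each row shifts and turns the commanded pose from where the row before left it, along the tool's axes as they then stand; what a row does not reach is not made up. A row lasts 1/12 s, in which the tool goes at most 41.7 mm and 7.16 degrees, less where a joint would pass 70% of its speed; a pose out of reach is approached as far as the arm can. A call with a gripper value outside its range is refused whole. The fingers move at their own pace and stop on an object; FORCE is the grip in N (left out, the last holds). Time passes only in rows, so rows that do not move let the fingers close. It gives the time, the measured TCP pose, the force, the opening and the grip force at its end, in the units of the state.
- bot.get_obs(): the state, without advancing time (a new reading comes with each control period).
- bot.read_camera(name): name is "scene" or "top"; returns (picture, depth): 420x560x3 uint8, blue, green, red; 420x560 float32, m along the optical axis (not along the pixel's ray), 0 where there is no reading.
- bot.camera_model(name): a dict with "intrinsics" (3x3 intrinsics, pixels), "R" (3x3) and "t" (3): a world point X has camera coordinates R X + t. Camera axes: x right, y down, z forward; pixel columns grow to the right and rows downward; lengths in m; the calibration is good to about 2 mm. A picture is of the moment at which its call begins. camera_model takes no time and is no camera call.
- bot.hand_in(): hands the job in; it is judged then, once.
Trained networks look in the newest picture that a camera, given by its name, has taken for a name from the list of things; names that differ only in an ending like _2 or _b are one class to them, and where a whole thing is asked for, a point or a joint stands for the part that bears it (a point fixed in the world has none). Each returns a list of dicts, best first, with "score" (0 to 1); they miss things now and then, are a little off and sometimes report something else, mostly with a low value. They report only what shows in the picture. A call takes as long as a camera call. They do not tell look-alikes from the thing itself.
- bot.boxes_of(name, camera): "at" ([column, row] in pixels, amid what is visible of it).
- bot.trace(name, camera): "mask" (420x560 bool, what is visible of it) and "at" ([column, row] in pixels, amid what is visible of it).
- bot.pinpoint(name, camera): "at" ([column, row] in pixels: a listed point, or the origin of a listed thing).
The state is a dict: "t": time; "q": joint angles; "joint_vel": joint speeds; "joint_torque": joint torques, N m; "eef_pos": TCP position; "tool_rot": TCP orientation; "contact_force": force on the tool from outside, world axes, zero at the start; "torque": the same for the moment, N m; "gripper_width": opening from 0.0 (shut) to 1.0 (fully open); "grasp_force": force on a finger pad.
Only numpy, scipy, OpenCV 4.12 (cv2) and the standard library are available. Lean on these libraries where they do the work, as an engineer would, in place of code of your own. Each camera call takes 0.05 s, during which the arm holds its last target. There are 200 camera calls.

## Working session

There is one attempt and no reset: what is moved stays moved. The work goes in short steps, Python scripts to look and compute and a shell command to move; the robot and the scene stay as the last step left them, time stands still between calls to the robot, and variables do not carry over. Pictures are saved under pics/ and viewed, at most 10 in all, crops included, and the job is handed in when it is done.

```bash
mkdir -p pics
cat > h.py <<'E'
import numpy as np, cv2
from station import bot
def pt(cam,D,uv,r=2):
    m=bot.camera_model(cam);K,R,t=map(np.array,(m["intrinsics"],m["R"],m["t"]))
    u,v=int(round(uv[0])),int(round(uv[1]))
    w=D[max(v-r,0):v+r+1,max(u-r,0):u+r+1];w=w[w>0]
    if len(w)==0:return None
    d=np.median(w);return R.T@(np.linalg.inv(K)@[uv[0],uv[1],1]*d-t)
def cloud(cam,D):
    m=bot.camera_model(cam);K,R,t=map(np.array,(m["intrinsics"],m["R"],m["t"]))
    v,u=np.mgrid[:420,:560];P=np.stack([u,v,np.ones_like(u)],-1)@np.linalg.inv(K).T*D[...,None]
    return (P-t)@R
def onz(cam,uv,z):
    m=bot.camera_model(cam);K,R,t=map(np.array,(m["intrinsics"],m["R"],m["t"]))
    c=-R.T@t;d=R.T@np.linalg.inv(K)@[uv[0],uv[1],1];return c+d*(z-c[2])/d[2]
E
python3 - <<'E'
from h import *
np.set_printoptions(precision=4,suppress=True)
ims=[]
for c in("scene","top"):
    p,D=bot.read_camera(c);ims.append(p)
    np.save(f"{c}.npy",D)
    m=bot.camera_model(c);R=np.array(m["R"]);print(c,"cam at",-R.T@m["t"],"axis",R[2])
    for n in("cake","icing","spot_a","spot_b","spot_c","top_grip","top","tamper_grip","tamper","jar","bowl","nozzle_a"):
        for o in bot.pinpoint(n,c):
            if o["score"]>.25:print(n,round(o["score"],2),np.round(o["at"],1),pt(c,D,o["at"]))
    cv2.imwrite(f"pics/{c}0.png",p)
o=bot.get_obs();print({k:o[k] for k in("t","eef_pos","tool_rot","contact_force","gripper_width")})
E
```

```text
scene cam at [ 1.225  -0.8265  0.8079] axis [-0.5205  0.6551 -0.5476]
cake 0.94 [289.8 243.2] [ 0.6355 -0.0596  0.0791]
icing 0.82 [288.2 215.5] [0.56   0.0298 0.0817]
spot_a 0.78 [265.2 212.5] [ 0.5093 -0.0035  0.087 ]
spot_a 0.61 [294.2 234.8] [ 0.627  -0.0312  0.0844]
spot_b 0.78 [265.2 212.5] [ 0.5093 -0.0035  0.087 ]
spot_b 0.61 [294.2 234.8] [ 0.627  -0.0312  0.0844]
spot_c 0.78 [265.2 212.5] [ 0.5093 -0.0035  0.087 ]
spot_c 0.61 [294.2 234.8] [ 0.627  -0.0312  0.0844]
top_grip 0.78 [327.9 173.8] [0.4878 0.3212 0.0558]
top 0.59 [324.7 183.4] [0.4828 0.3139 0.0228]
tamper_grip 0.74 [162.7 233.6] [ 0.45   -0.2868  0.1506]
tamper_grip 0.56 [195.5 260. ] [ 0.5388 -0.2746  0.1124]
tamper 0.82 [167.1 278.6] [ 0.4543 -0.2971  0.0273]
tamper 0.59 [196.2 296.1] [ 0.5393 -0.2851  0.0128]
bowl 0.92 [218.8 348.9] [ 0.6845 -0.3583  0.0042]
bowl 0.63 [260.  309.5] [ 0.6759 -0.2186  0.0042]
nozzle_a 0.64 [261.  308.4] [ 0.6775 -0.2169  0.0073]
nozzle_a 0.45 [178.8 260.9] [ 0.4085 -0.223   0.0107]
top cam at [ 0.4884 -0.0102  1.0851] axis [ 0.0658  0.0072 -0.9978]
cake 0.94 [278.6 200.3] [0.56
[... 682 characters left out ...]
 [401.5 208.3] [ 0.5349 -0.2662  0.1351]
tamper_grip 0.46 [159.1 244.4] [0.4671 0.314  0.0679]
tamper 0.74 [361.1 159.8] [ 0.6701 -0.199   0.0177]
tamper 0.65 [394.4 249.2] [ 0.4385 -0.2633  0.0639]
tamper 0.63 [389.3 212. ] [ 0.531  -0.2602  0.0422]
jar 0.75 [174.3 164.1] [0.6596 0.2655 0.0994]
jar 0.69 [149.3 243.7] [0.4695 0.338  0.0684]
bowl 0.87 [418.4 153.6] [ 0.684  -0.3524  0.0053]
nozzle_a 0.56 [369.3 261.4] [ 0.4075 -0.2079  0.0244]
nozzle_a 0.56 [359. 161.] [ 0.6694 -0.1958  0.0038]
{'t': 1.3, 'eef_pos': array([0.1961, 0.6459, 0.4047]), 'tool_rot': array([-0.    ,  0.1469,  0.9892,  0.    ]), 'contact_force': array([-1.022 , -0.8621, -0.6932]), 'gripper_width': 0.9980263924048447}
```

View pics/scene0.png

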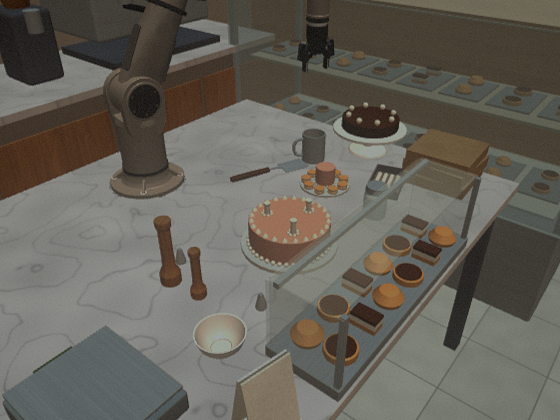

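View pics/top0.png

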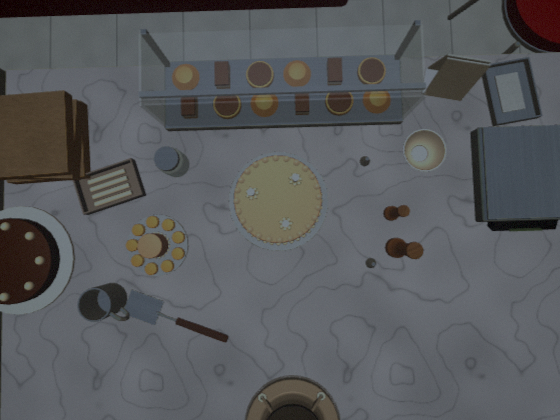

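The scene view shows the small tamper at (197,272) beside the taller look-alike at (166,250). The cake is at (290,225), the top tier at (325,180) and the glass case to the right. The top view agrees: small tamper at (398,211), pillars at (252,192), (296,179) and (286,223), top tier at (155,246). Next I measure with both depth clouds.

```bash
cat > m.py <<'E'
from h import *
from scipy.optimize import least_squares
np.set_printoptions(precision=4,suppress=True)
def fit(P,c0,r):
    s=least_squares(lambda c:np.hypot(*(P[:,:2]-c).T)-r,c0,loss="soft_l1",f_scale=.002)
    return s.x,np.sqrt(np.mean(s.fun**2)),len(P)
def near(C,c,rad,z0,z1):
    P=C.reshape(-1,3);return P[(np.hypot(P[:,0]-c[0],P[:,1]-c[1])<rad)&(P[:,2]>z0)&(P[:,2]<z1)]
E
python3 - <<'E'
from m import *
for c in("scene","top"):
    C=cloud(c,np.load(c+".npy"));print("==",c)
    T=(.537,-.27)
    for z0,z1,r in((.125,.15,None),(.065,.115,.011),(.003,.02,.019)):
        P=near(C,T,.04,z0,z1)
        if len(P)>4:print("tamper",z0,P.mean(0),P[:,2].max(),fit(P,T,r) if r else "")
    T=(.465,.33)
    P=near(C,T,.06,.055,.08);print("tier top",P.mean(0),P.min(0),P.max(0),len(P))
    P=near(C,T,.045,.03,.06)
    if len(P)>5:print("tier cyl",fit(P,T,.031))
    P=near(C,(.57,.02),.13,.065,.085);print("cake top z",np.median(P[:,2]))
    P=near(C,(.57,.02),.125,.03,.07);
    if len(P)>9:print("cake side",fit(P,(.57,.02),.108))
    for s in((.614,-.017),(.580,.077),(.5065,.003)):
        P=near(C,s,.025,.098,.14);print("pillar",P.mean(0) if len(P) else 0,np.percentile(P[:,2],[10,50,90]) if len(P) else 0,len(P))
    P=near(C,(.7,0),.15,.15,.4);print("case high",P.min(0) if len(P) else 0,P.max(0) if len(P) else 0)
    for n,s,rr in(("big tamper",(.446,-.275),.05),("jar",(.66,.266),.05),("noz a",(.407,-.21),.03),("noz b",(.672,-.197),.03)):
        P=near(C,s,rr,.01,.2);print(n,P.mean(0),P.min(0),P.max(0))
for cam,pts in(("top",((252,192),(296,179),(286,223))),("scene",((267,204),(293,224),(308,203)))):
    for p in pts:print(cam,p,onz(cam,p,.11),onz(cam,p,.12))
for c in("scene","top"):
  p=cv2.imread(f"pics/{c}0.png")
  p=p[150:250,225:345] if c=="top" else p[185:275,235:345]
  cv2.imwrite(f"pics/{c}_crop.png",cv2.resize(p,None,fx=5,fy=5,interpolation=2))
E
```

```text
== scene
tamper 0.125 [ 0.5328 -0.2735  0.132 ] 0.13767220794467672 
tamper 0.065 [ 0.5357 -0.2756  0.09  ] 0.11475761699906427 (array([ 0.529 , -0.2703]), np.float64(0.0013696868682866433), 169)
tamper 0.003 [ 0.5405 -0.2787  0.0118] 0.019970758448040055 (array([ 0.529, -0.27 ]), np.float64(0.0023017536353372807), 95)
tier top [0.4688 0.3324 0.0654] [0.4346 0.3056 0.0551] [0.4997 0.3722 0.0707] 195
tier cyl (array([0.4639, 0.3402]), np.float64(0.002444535876308332), 160)
cake top z 0.08106049113759947
cake side (array([0.5697, 0.0215]), np.float64(0.0015819150943730787), 638)
pillar [ 0.6179 -0.0263  0.1135] [0.1019 0.117  0.1213] 66
pillar [0.5872 0.0795 0.1099] [0.1016 0.1113 0.116 ] 46
pillar [0.5102 0.0004 0.1089] [0.1001 0.1116 0.1141] 48
case high [ 0.7693 -0.1309  0.2034] [0.8496 0.1305 0.2159]
big tamper [ 0.4503 -0.2848  0.097 ] [ 0.4176 -0.3047  0.0101] [ 0.4687 -0.2577  0.1834]
jar [0.6669 0.2756 0.092 ] [0.6428 0.2528 0.0467] [0.69   0.3127 0.1038]
noz a [ 0.4072 -0.2174  0.0245] [ 0.3947 -0.2262  0.0101] [ 0.4166 -0.204   0.0431]
noz b [ 0.6726 -0.2133  0.0256] [ 0.6618
[... 798 characters left out ...]
425 -0.2699  0.1145] [ 0.417  -0.2976  0.0102] [ 0.4652 -0.2513  0.1868]
jar [0.6696 0.2777 0.082 ] [0.6421 0.253  0.0102] [0.7078 0.315  0.1062]
noz a [ 0.4045 -0.2101  0.0263] [ 0.3923 -0.2249  0.0104] [ 0.4154 -0.2014  0.0482]
noz b [ 0.6674 -0.206   0.0259] [ 0.6573 -0.2209  0.01  ] [ 0.6804 -0.1964  0.0453]
top (252, 192) [0.5853 0.0787 0.11  ] [0.5843 0.0778 0.12  ]
top (296, 179) [ 0.6132 -0.0266  0.11  ] [ 0.6119 -0.0264  0.12  ]
top (286, 223) [0.5095 0.0002 0.11  ] [0.5093 0.0001 0.12  ]
scene (267, 204) [0.5097 0.0037 0.11  ] [ 0.52   -0.0082  0.12  ]
scene (293, 224) [ 0.6183 -0.0256  0.11  ] [ 0.627  -0.0371  0.12  ]
scene (308, 203) [0.5897 0.0754 0.11  ] [0.5988 0.0624 0.12  ]
```

View pics/scene_crop.png

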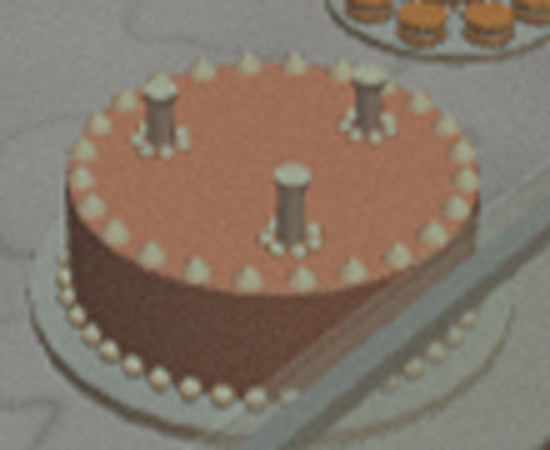

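View pics/top_crop.png

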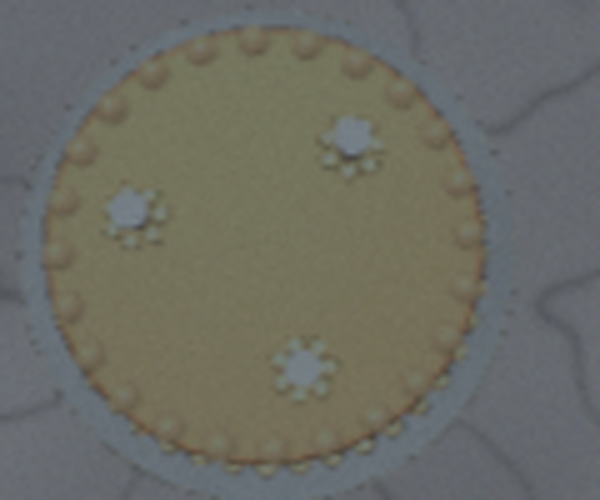

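The networks and both depth clouds agree: tamper at (0.530,-0.270), cake centre at (0.570,0.021), tier at (0.465,0.340). By depth the high pillar is probably the one at (0.617,-0.023), so that is where I expect the probe to find it. First I square up the tool yaw and travel.

```bash
python3 -m pendant '[[0.07,0,0,0,-5.63],[0.07,0,0,0,-5.63],[0.07,0,0,0,-5.63],[0.07,-0.027,-0.03,0,0],[0.07,-0.027,-0.03,0,0],[0.07,-0.027,-0.03,0,0],[0.07,-0.027,-0.03,0,0],[0.07,-0.027,-0.03,0,0],[0.07,-0.027,-0.03,0,0],[0.07,-0.027,-0.03,0,0],[0.07,-0.027,-0.03,0,0],[0.07,-0.027,-0.03,0,0]]' 30
```

```text
t: 2.3
eef_pos: [0.4401, 0.3742, 0.405]
tool_rot: [0.0, -0.0, 1.0, 0.0]
contact_force: [1.2, 0.5, -0.5]
gripper_width: 0.821
grasp_force: 0.0
```

```bash
R='x'; python3 -m pendant '[[0.07,-0.0053,-0.038,0,0],[0.07,-0.0053,-0.038,0,0],[0.07,-0.0053,-0.038,0,0],[0.07,-0.0053,-0.038,0,0],[0.07,-0.0053,-0.038,0,0],[0.07,-0.0053,-0.038,0,0],[0.07,-0.0053,-0.038,0,0],[0.07,-0.0053,-0.038,0,0],[0.07,-0.0053,-0.038,0,0],[0.07,-0.0053,-0.038,0,0],[0.07,-0.0053,-0.038,0,0],[0.07,-0.0053,-0.038,0,0]]'; python3 -m pendant '[[0.07,-0.0053,-0.038,0,0],[0.07,-0.0053,-0.038,0,0],[0.07,-0.0053,-0.038,0,0],[0.07,-0.0053,-0.038,0,0],[0.07,-0.0050,-0.036,0,0],[0.07,0,0,0,0]]'
```

```text
t: 3.3
eef_pos: [0.5026, -0.082, 0.4051]
tool_rot: [0.0, -0.0, 1.0, 0.0]
contact_force: [1.1, -0.3, 0.2]
gripper_width: 0.825
grasp_force: 0.0
t: 3.8
eef_pos: [0.5276, -0.2759, 0.4053]
tool_rot: [0.0, 0.005, 1.0, -0.003]
contact_force: [0.2, -0.3, 1.9]
gripper_width: 0.817
grasp_force: 0.0
```

```bash
python3 -m pendant '[[0.07,0,0,0.03,0],[0.07,0,0,0.03,0],[0.07,0,0,0.03,0],[0.07,0,0,0.03,0],[0.07,0,0,0.025,0],[0.07,0,0,0,0],[0.07,0,0,0,0]]'
```

```text
t: 4.38
eef_pos: [0.5286, -0.2678, 0.2591]
tool_rot: [-0.001, -0.0, 1.0, 0.0]
contact_force: [-0.5, 0.3, 0.3]
gripper_width: 0.82
grasp_force: 0.0
```

```bash
python3 -m pendant '[[0.07,-0.001,-0.0025,0,0],[0.018,0,0,0,0],[0.018,0,0,0,0],[0.018,0,0,0,0],[0.018,0,0,0,0],[0.018,0,0,0,0],[0.018,0,0,0,0],[0.018,0,0,0,0]]' 70; python3 -m pendant '[[0.018,0,0,0,0],[0.018,0,0,0,0],[0.018,0,0,0,0]]'
```

```text
t: 5.05
eef_pos: [0.5304, -0.2711, 0.261]
tool_rot: [0.001, 0.0, 1.0, -0.0]
contact_force: [-0.1, -0.2, 6.9]
gripper_width: 0.287
grasp_force: 68.0
t: 5.3
eef_pos: [0.5304, -0.2711, 0.261]
tool_rot: [0.001, 0.0, 1.0, -0.0]
contact_force: [-0.5, 0.1, 5.5]
gripper_width: 0.289
grasp_force: 68.0
```

```bash
python3 -m pendant '[[0.018,0,0,-0.04,0],[0.018,0,0,-0.04,0],[0.018,0,0,-0.04,0],[0.018,0,0,-0.04,0],[0.018,0.0026,0.0343,0,0],[0.018,0.0026,0.0343,0,0],[0.018,0.0026,0.0343,0,0],[0.018,0.0026,0.0343,0,0],[0.018,0.0026,0.0343,0,0],[0.018,0.0026,0.0343,0,0],[0.018,0.0026,0.0343,0,0],[0.018,0.0025,0.0339,0,0]]'; python3 -m pendant '[[0.018,0,0,0.02,0],[0.018,0,0,0,0],[0.018,0,0,0,0],[0.018,0,0,0,0],[0.018,0,0,0,0]]'
```

```text
t: 6.3
eef_pos: [0.5084, 0.005, 0.4197]
tool_rot: [-0.0, -0.0, 1.0, 0.0]
contact_force: [0.5, 0.8, -1.6]
gripper_width: 0.285
grasp_force: 69.1
t: 6.72
eef_pos: [0.5094, 0.0021, 0.4005]
tool_rot: [0.001, 0.001, 1.0, -0.0]
contact_force: [0.2, -0.5, -1.3]
gripper_width: 0.287
grasp_force: 69.2
```

```bash
python3 -m pendant '[[0.018,0,0,0.012,0],[0.018,0,0,0.006,0],[0.018,0,0,0.001,0],[0.018,0,0,0,0],[0.018,0,0,0,0]]'; for i in 1 2 3; do python3 -m pendant '[[0.018,0,0,0.001,0],[0.018,0,0,0,0],[0.018,0,0,0,0]]' | grep -E 'eef|contact'; done
```

```text
t: 7.13
eef_pos: [0.5093, 0.0031, 0.381]
tool_rot: [0.0, 0.0, 1.0, -0.0]
contact_force: [0.6, -0.1, -1.2]
gripper_width: 0.287
grasp_force: 69.2
eef_pos: [0.5093, 0.0034, 0.3799]
contact_force: [0.4, 0.6, -0.9]
eef_pos: [0.5092, 0.0034, 0.3786]
contact_force: [0.4, -0.3, -0.8]
eef_pos: [0.5092, 0.0034, 0.3776]
contact_force: [-0.2, 0.1, -1.8]
```

```bash
python3 -m pendant '[[0.018,0,0,0.001,0],[0.018,0,0,0,0],[0.018,0,0,0,0]]' | grep -E 'eef|contact'; python3 -m pendant '[[0.018,0,0,0.0005,0],[0.018,0,0,0,0],[0.018,0,0,0,0]]' | grep -E 'eef|contact'
```

```text
eef_pos: [0.5092, 0.0034, 0.3766]
contact_force: [-1.5, 0.4, -1.2]
eef_pos: [0.5092, 0.0034, 0.3762]
contact_force: [0.4, -0.4, -1.2]
```

```bash
python3 -m pendant '[[0.018,0,0,0.0005,0],[0.018,0,0,0,0],[0.018,0,0,0,0]]' | grep -E 'eef|contact'
```

```text
eef_pos: [0.5093, 0.0034, 0.3759]
contact_force: [-0.9, 0.3, 0.4]
```

```bash
python3 -m pendant '[[0.018,0,0,0.0005,0],[0.018,0,0,0,0],[0.018,0,0,0,0]]' | grep -E 'eef|contact'
```

```text
eef_pos: [0.5095, 0.0034, 0.3758]
contact_force: [-0.5, 0.6, 4.6]
```

```bash
python3 -m pendant '[[0.018,0,0,-0.02,0],[0.018,-0.019,0.0197,0,0],[0.018,-0.019,0.0197,0,0],[0.018,-0.019,0.0197,0,0],[0.018,-0.019,0.0197,0,0],[0.018,0,0,0,0],[0.018,0,0,0.01,0],[0.018,0,0,0.005,0],[0.018,0,0,0,0],[0.018,0,0,0,0]]'; python3 -m pendant '[[0.018,0,0,0.001,0],[0.018,0,0,0,0],[0.018,0,0,0,0]]' | grep -E 'eef|contact'
```

```text
t: 9.72
eef_pos: [0.5844, 0.0811, 0.3793]
tool_rot: [-0.001, 0.001, 1.0, -0.0]
contact_force: [-0.9, -0.9, -2.0]
gripper_width: 0.29
grasp_force: 69.5
eef_pos: [0.5851, 0.0819, 0.3795]
contact_force: [-0.1, -0.6, -0.8]
```

```bash
python3 -m pendant '[[0.018,0,0,0.001,0],[0.018,0,0,0,0],[0.018,0,0,0,0]]' | grep -E 'eef|contact'
```

```text
eef_pos: [0.5852, 0.0822, 0.3783]
contact_force: [-0.6, -0.5, -2.1]
```

```bash
python3 -m pendant '[[0.018,0,0,0.0007,0],[0.018,0,0,0,0],[0.018,0,0,0,0]]' | grep -E 'eef|contact'
```

```text
eef_pos: [0.5852, 0.0822, 0.3774]
contact_force: [-0.4, -0.5, -1.4]
```

```bash
python3 -m pendant '[[0.018,0,0,0.0007,0],[0.018,0,0,0,0],[0.018,0,0,0,0]]' | grep -E 'eef|contact'
```

```text
eef_pos: [0.5852, 0.0822, 0.3767]
contact_force: [-0.1, 0.4, -2.1]
```

```bash
python3 -m pendant '[[0.018,0,0,0.0005,0],[0.018,0,0,0,0],[0.018,0,0,0,0]]' | grep -E 'eef|contact'
```

```text
eef_pos: [0.5852, 0.0822, 0.3763]
contact_force: [-0.4, -0.3, -1.1]
```

```bash
python3 -m pendant '[[0.018,0,0,0.0004,0],[0.018,0,0,0,0],[0.018,0,0,0,0]]' | grep -E 'eef|contact'
```

```text
eef_pos: [0.5853, 0.0822, 0.3762]
contact_force: [0.4, -0.2, 1.1]
```

```bash
python3 -m pendant '[[0.018,0,0,-0.02,0],[0.018,-0.0079,-0.0264,0,0],[0.018,-0.0079,-0.0264,0,0],[0.018,-0.0079,-0.0264,0,0],[0.018,-0.0079,-0.0264,0,0],[0.018,0,0,0,0],[0.018,0,0,0.005,0],[0.018,0,0,0.003,0],[0.018,0,0,0,0],[0.018,0,0,0,0]]'; python3 -m pendant '[[0.018,0,0,0.001,0],[0.018,0,0,0,0],[0.018,0,0,0,0]]' | grep -E 'eef|contact'
```

```text
t: 12.05
eef_pos: [0.6165, -0.0219, 0.3872]
tool_rot: [-0.001, -0.001, 1.0, 0.0]
contact_force: [0.4, -0.2, -1.4]
gripper_width: 0.289
grasp_force: 69.5
eef_pos: [0.6168, -0.0229, 0.387]
contact_force: [-0.1, -0.2, -0.6]
```

```bash
python3 -m pendant '[[0.018,0,0,0.001,0],[0.018,0,0,0,0],[0.018,0,0,0,0]]' | grep -E 'eef|contact'
```

```text
eef_pos: [0.6168, -0.0234, 0.3859]
contact_force: [-0.5, 0.0, -1.1]
```

```bash
python3 -m pendant '[[0.018,0,0,0.0007,0],[0.018,0,0,0,0],[0.018,0,0,0,0]]' | grep -E 'eef|contact'
```

```text
eef_pos: [0.6168, -0.0234, 0.3852]
contact_force: [-0.0, 0.8, -0.8]
```

```bash
python3 -m pendant '[[0.018,0,0,0.0007,0],[0.018,0,0,0,0],[0.018,0,0,0,0]]' | grep -E 'eef|contact'
```

```text
eef_pos: [0.6168, -0.0234, 0.3844]
contact_force: [-0.2, 0.2, -1.1]
```

```bash
python3 -m pendant '[[0.018,0,0,0.0007,0],[0.018,0,0,0,0],[0.018,0,0,0,0]]' | grep -E 'eef|contact'
```

```text
eef_pos: [0.6168, -0.0234, 0.3837]
contact_force: [-0.1, -0.6, -0.9]
```

```bash
python3 -m pendant '[[0.018,0,0,0.0007,0],[0.018,0,0,0,0],[0.018,0,0,0,0]]' | grep -E 'eef|contact'
```

```text
eef_pos: [0.6168, -0.0235, 0.3831]
contact_force: [-0.1, 0.0, -1.2]
```

```bash
python3 -m pendant '[[0.018,0,0,0.0005,0],[0.018,0,0,0,0],[0.018,0,0,0,0]]' | grep -E 'eef|contact'
```

```text
eef_pos: [0.6168, -0.0234, 0.3825]
contact_force: [0.2, -0.9, -1.2]
```

```bash
python3 -m pendant '[[0.018,0,0,0.0005,0],[0.018,0,0,0,0],[0.018,0,0,0,0]]' | grep -E 'eef|contact'
```

```text
eef_pos: [0.6169, -0.0234, 0.3822]
contact_force: [0.3, -1.1, 0.1]
```

```bash
python3 -m pendant '[[0.018,0,0,0.0004,0],[0.018,0,0,0,0],[0.018,0,0,0,0]]' | grep -E 'eef|contact'
```

```text
eef_pos: [0.617, -0.0235, 0.3822]
contact_force: [-0.7, -0.4, 3.7]
```

P1 at (0.617,-0.023) is the high pillar: contact at 0.3823 against 0.3760 and 0.3762, so about 6.2 mm. I press in small steps.

```bash
python3 -m pendant '[[0.018,0,0,0.0005,0],[0.018,0,0,0.0005,0],[0.018,0,0,0.0005,0],[0.018,0,0,0.0005,0],[0.018,0,0,0,0],[0.018,0,0,0,0]]' | grep -E 'eef|contact|rot'
```

```text
eef_pos: [0.6176, -0.0235, 0.3816]
tool_rot: [0.002, 0.0, 1.0, 0.0]
contact_force: [-0.8, -0.5, 10.3]
```

```bash
python3 -m pendant '[[0.018,0,0,0.0005,0],[0.018,0,0,0.0005,0],[0.018,0,0,0,0],[0.018,0,0,0,0]]' | grep -E 'eef|contact|rot'
```

```text
eef_pos: [0.6177, -0.0235, 0.3807]
tool_rot: [0.002, 0.0, 1.0, 0.0]
contact_force: [-1.5, 0.4, 10.1]
```

```bash
python3 -m pendant '[[0.018,0,0,0.0005,0],[0.018,0,0,0.0005,0],[0.018,0,0,0.0005,0],[0.018,0,0,0.0005,0],[0.018,0,0,0,0],[0.018,0,0,0,0]]' | grep -E 'eef|contact|rot'
```

```text
eef_pos: [0.6177, -0.0235, 0.3787]
tool_rot: [0.002, 0.0, 1.0, 0.0]
contact_force: [0.5, -0.2, 10.6]
```

```bash
python3 -m pendant '[[0.018,0,0,0.0005,0],[0.018,0,0,0.0005,0],[0.018,0,0,0,0],[0.018,0,0,0,0]]' | grep -E 'eef|contact|rot'
```

```text
eef_pos: [0.6177, -0.0236, 0.3777]
tool_rot: [0.002, 0.0, 1.0, 0.0]
contact_force: [0.2, 0.0, 11.7]
```

```bash
python3 -m pendant '[[0.018,0,0,0.0005,0],[0.018,0,0,0.0005,0],[0.018,0,0,0.0002,0],[0.018,0,0,0,0],[0.018,0,0,0,0],[0.018,0,0,0,0]]' | grep -E 'eef|contact|rot'; python3 -m pendant '[[0.018,0,0,-0.003,0],[0.018,0,0,0,0],[0.018,0,0,0,0],[0.018,0,0,0,0]]' | grep -E 'eef|contact'
```

```text
eef_pos: [0.6177, -0.0236, 0.3765]
tool_rot: [0.002, 0.0, 1.0, 0.0]
contact_force: [-0.3, -0.1, 10.1]
eef_pos: [0.6165, -0.0233, 0.3768]
contact_force: [-0.4, -0.2, -1.9]
```

```bash
python3 -m pendant '[[0.018,0,0,0.0005,0],[0.018,0,0,0,0],[0.018,0,0,0,0]]' | grep -E 'eef|contact|rot'
```

```text
eef_pos: [0.6167, -0.0234, 0.3767]
tool_rot: [-0.0, -0.0, 1.0, -0.0]
contact_force: [-0.6, 0.6, -0.6]
```

```bash
python3 -m pendant '[[0.018,0,0,0.0005,0],[0.018,0,0,0,0],[0.018,0,0,0,0]]' | grep -E 'eef|contact|rot'
```

```text
eef_pos: [0.6169, -0.0234, 0.3766]
tool_rot: [0.0, 0.0, 1.0, 0.0]
contact_force: [-0.1, 0.2, 0.5]
```

```bash
python3 -m pendant '[[0.018,0,0,0.0005,0],[0.018,0,0,0.0005,0],[0.018,0,0,0.0005,0],[0.018,0,0,0.0005,0],[0.018,0,0,0.0003,0],[0.018,0,0,0.0002,0],[0.018,0,0,0,0],[0.018,0,0,0,0],[0.018,0,0,0,0]]' | grep -E 'eef|contact|rot'; python3 -m pendant '[[0.018,0,0,-0.003,0],[0.018,0,0,0,0],[0.018,0,0,0,0],[0.018,0,0,0,0]]' | grep -E 'eef|contact'
```

```text
eef_pos: [0.6177, -0.0235, 0.376]
tool_rot: [0.002, 0.0, 1.0, 0.0]
contact_force: [-0.6, 0.1, 10.6]
eef_pos: [0.6165, -0.0234, 0.3763]
contact_force: [-0.3, -0.4, -1.2]
```

```bash
python3 -m pendant '[[0.018,0,0,0.0004,0],[0.018,0,0,0,0],[0.018,0,0,0,0]]' | grep -E 'eef|contact|rot'
```

```text
eef_pos: [0.6167, -0.0234, 0.3762]
tool_rot: [-0.0, -0.0, 1.0, -0.0]
contact_force: [-0.1, -0.8, -0.9]
```

```bash
python3 -m pendant '[[0.018,0,0,0.0004,0],[0.018,0,0,0,0],[0.018,0,0,0,0]]' | grep -E 'eef|contact|rot'
```

```text
eef_pos: [0.6168, -0.0235, 0.3762]
tool_rot: [0.0, 0.0, 1.0, 0.0]
contact_force: [-0.1, -0.4, -0.8]
```

```bash
python3 -m pendant '[[0.018,0,0,-0.012,0],[0.018,0.0079,0.0264,0,0],[0.018,0.0079,0.0264,0,0],[0.018,0.0079,0.0264,0,0],[0.018,0.0079,0.0264,0,0],[0.018,0,0,0,0],[0.018,0,0,0.007,0],[0.018,0,0,0.0035,0],[0.018,0,0,0,0],[0.018,0,0,0,0],[0.018,0,0,0,0]]' | grep -E 't:|eef|contact|rot'; python3 -m pendant '[[0.018,0,0,0.0006,0],[0.018,0,0,0,0],[0.018,0,0,0,0]]' | grep -E 'eef|contact'
```

```text
t: 19.8
eef_pos: [0.5855, 0.081, 0.3777]
tool_rot: [-0.0, 0.001, 1.0, -0.0]
contact_force: [-0.3, 0.7, -1.1]
eef_pos: [0.5853, 0.082, 0.3772]
contact_force: [0.4, -1.3, -1.5]
```

```bash
python3 -m pendant '[[0.018,0,0,0.0006,0],[0.018,0,0,0,0],[0.018,0,0,0,0]]' | grep -E 'eef|contact'
```

```text
eef_pos: [0.5852, 0.0822, 0.3765]
contact_force: [0.0, 0.2, -1.8]
```

```bash
python3 -m pendant '[[0.018,0,0,0.0004,0],[0.018,0,0,0,0],[0.018,0,0,0,0]]' | grep -E 'eef|contact'
```

```text
eef_pos: [0.5853, 0.0822, 0.3762]
contact_force: [0.3, 0.9, 0.5]
```

```bash
python3 -m pendant '[[0.018,0,0,0.0003,0],[0.018,0,0,0,0],[0.018,0,0,0,0]]' | grep -E 'eef|contact'
```

```text
eef_pos: [0.5854, 0.0822, 0.3762]
contact_force: [0.3, 0.4, 1.3]
```

```bash
python3 -m pendant '[[0.018,0,0,-0.03,0],[0.018,0.0055,-0.0353,0,0],[0.018,0.0055,-0.0353,0,0],[0.018,0.0055,-0.0353,0,0],[0.018,0.0055,-0.0353,0,0],[0.018,0.0055,-0.0353,0,0],[0.018,0.0055,-0.0353,0,0],[0.018,0.0055,-0.0353,0,0],[0.018,0.0055,-0.0353,0,0],[0.018,0.0055,-0.0353,0,0],[0.018,0.0055,-0.0353,0,0],[0.018,0,0,0,0]]'; python3 -m pendant '[[0.018,0,0,0,0],[0.018,0,0,0.04,0],[0.018,0,0,0.04,0],[0.018,0,0,0.035,0],[0.018,0,0,0.018,0],[0.018,0,0,0.008,0],[0.018,0,0,0,0],[0.018,0,0,0.002,0],[0.018,0,0,0,0],[0.018,0,0,0,0]]'
```

```text
t: 21.8
eef_pos: [0.5268, -0.279, 0.406]
tool_rot: [-0.001, 0.005, 1.0, -0.003]
contact_force: [-0.5, -1.5, -0.5]
gripper_width: 0.283
grasp_force: 69.4
t: 22.63
eef_pos: [0.5307, -0.2707, 0.264]
tool_rot: [0.001, -0.0, 1.0, -0.0]
contact_force: [-0.3, -0.1, -0.8]
gripper_width: 0.287
grasp_force: 70.5
```

```bash
python3 -m pendant '[[0.018,0,0,0.001,0],[0.018,0,0,0.001,0],[0.018,0,0,0.0005,0],[0.018,0,0,0,0],[0.018,0,0,0,0]]' | grep -E 'eef|contact'; python3 -m pendant '[[0.018,0,0,0.0008,0],[0.018,0,0,0,0],[0.018,0,0,0,0]]' | grep -E 'eef|contact'
```

```text
eef_pos: [0.5305, -0.2711, 0.261]
contact_force: [-0.4, 1.1, 5.6]
eef_pos: [0.5308, -0.2713, 0.2609]
contact_force: [-1.0, 0.5, 10.9]
```

```bash
python3 -m pendant '[[0.018,0,0,-0.0008,0],[0.018,0,0,0,0],[0.03,0,0,0,0],[0.06,0,0,0,0],[0.06,0,0,0,0],[0.06,0,0,0,0],[0.06,0,0,0,0],[0.06,0,0,0,0],[0.06,0,0,-0.015,0],[0.06,0,0,-0.03,0],[0.06,0,0,-0.04,0],[0.06,0,0,-0.04,0]]'
python3 - <<'E'
from m import *
for c in("scene","top"):
    p,D=bot.read_camera(c);C=cloud(c,D)
    P=near(C,(.53,-.27),.04,.065,.115);print(c,fit(P,(.53,-.27),.011) if len(P)>4 else len(P))
    P=near(C,(.53,-.27),.03,.125,.15);print(P.mean(0) if len(P) else 0,P[:,2].max() if len(P) else 0)
    for s in((.617,-.023),(.586,.082),(.51,.003)):
        P=near(C,s,.014,.098,.14);print("pillar",P.mean(0) if len(P) else 0)
    cv2.imwrite(f"pics/{c}1.png",p)
E
```

```text
t: 24.3
eef_pos: [0.5297, -0.2706, 0.3859]
tool_rot: [-0.001, 0.0, 1.0, 0.0]
contact_force: [1.3, -0.3, 0.0]
gripper_width: 0.705
grasp_force: 0.0
scene (array([ 0.5289, -0.2701]), np.float64(0.0013101906689999372), 169)
[ 0.5328 -0.2731  0.1322] 0.13790925607775398
pillar [ 0.618  -0.0259  0.1091]
pillar [0.587  0.0799 0.1097]
pillar [0.5102 0.0004 0.1083]
top (array([ 0.5305, -0.2702]), np.float64(0.0003733707378174097), 24)
[ 0.5231 -0.2682  0.1341] 0.13748475121697998
pillar [ 0.6172 -0.0232  0.1149]
pillar [0.586  0.0827 0.1154]
pillar [0.5096 0.0028 0.1153]
```

View pics/scene1.png

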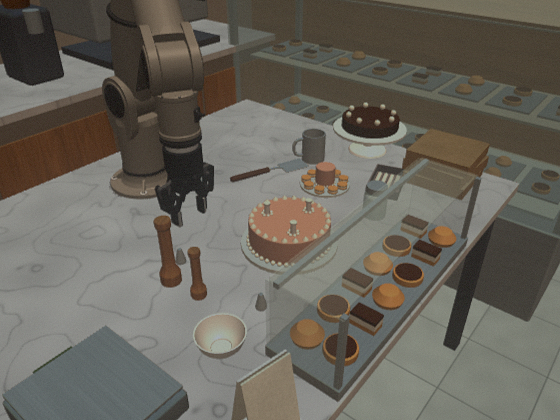

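The view shows the tamper upright at (197,272), the pillars level (0.1149/0.1154/0.1153 from the top camera), and everything else where it was. Next, the top tier.

```bash
python3 -m pendant '[[0.085,0.004,0.0382,-0.01,0],[0.085,0.004,0.0382,-0.01,0],[0.085,0.004,0.0382,0,0],[0.085,0.004,0.0382,0,0],[0.085,0.004,0.0382,0,0],[0.085,0.004,0.0382,0,0],[0.085,0.004,0.0382,0,0],[0.085,0.004,0.0382,0,0],[0.085,0.004,0.0382,0,0],[0.085,0.004,0.0382,0,0],[0.085,0.004,0.0382,0,0],[0.085,0.004,0.0382,0,0]]' 45; python3 -m pendant '[[0.085,0.004,0.0382,0,0],[0.085,0.004,0.0382,0,0],[0.085,0.004,0.0382,0,0],[0.085,0.004,0.0382,0,0],[0.085,0,0,0,0],[0.085,0,0,0.04,0],[0.085,0,0,0.04,0],[0.085,0,0,0,0],[0.085,0,0,0,0],[0.085,0,0,0,0]]'
```

```text
t: 25.4
eef_pos: [0.4815, 0.1893, 0.4051]
tool_rot: [-0.0, 0.0, 1.0, 0.0]
contact_force: [1.3, 0.3, -0.2]
gripper_width: 0.996
grasp_force: 0.0
t: 26.23
eef_pos: [0.4669, 0.3404, 0.3268]
tool_rot: [0.001, 0.0, 1.0, 0.0]
contact_force: [0.3, -0.6, 0.8]
gripper_width: 0.995
grasp_force: 0.0
```

```bash
python3 -m pendant '[[0.085,0.0015,0,0.03,0],[0.085,0,0,0.03,0],[0.085,0,0,0.03,0],[0.085,0,0,0.02,0],[0.085,0,0,0.012,0],[0.085,0,0,0,0],[0.085,0,0,0,0]]'
```

```text
t: 26.82
eef_pos: [0.4656, 0.3409, 0.2049]
tool_rot: [0.001, 0.0, 1.0, 0.001]
contact_force: [0.4, -0.1, 1.0]
gripper_width: 0.993
grasp_force: 0.0
```

```bash
python3 -m pendant '[[0.057,0,0,0,0],[0.057,0,0,0,0],[0.057,0,0,0,0],[0.057,0,0,0,0],[0.057,0,0,0,0],[0.057,0,0,0,0],[0.057,0,0,0,0]]' 45
```

```text
t: 27.4
eef_pos: [0.4656, 0.3404, 0.2054]
tool_rot: [0.001, 0.0, 1.0, 0.001]
contact_force: [-0.8, -1.6, 7.9]
gripper_width: 0.716
grasp_force: 47.5
```

```bash
python3 -m pendant '[[0.057,0,0,-0.01,0],[0.057,0,0,-0.025,0],[0.057,0,0,-0.03,0],[0.057,0,0,-0.03,0],[0.057,0,0,-0.03,0],[0.057,0,0,-0.02,0],[0.057,0,0,-0.005,0],[0.057,-0.01,-0.03,0,0],[0.057,-0.01,-0.03,0,0],[0.057,-0.01,-0.03,0,0],[0.057,-0.01,-0.03,0,0],[0.057,-0.01,-0.03,0,0]]'; python3 -m pendant '[[0.057,-0.01,-0.03,0,0],[0.057,-0.01,-0.03,0,0],[0.057,-0.01,-0.03,0,0],[0.057,-0.01,-0.03,0,0],[0.057,-0.01,-0.03,0,0],[0.057,-0.005,-0.019,0,0],[0.057,0,0,0,0],[0.057,0,0,0,0],[0.057,0,0,0,0]]'
python3 - <<'E'
from m import *
z0=bot.get_obs()["eef_pos"][2]-.2054;print("underside est",z0)
for c in("scene","top"):
    p,D=bot.read_camera(c);C=cloud(c,D)
    P=near(C,(.571,.021),.1,z0-.002,z0+.008);
    Q=P[np.hypot(P[:,0]-.571,P[:,1]-.021)>.072]
    if len(Q)>9:print(c,"board rim",fit(Q,(.571,.021),.08),len(Q))
    P=near(C,(.571,.021),.1,z0+.002,z0+.02);print(np.percentile(P[:,2],[5,50,95]))
    P=near(C,(.571,.021),.1,z0+.019,z0+.027);(x,y),r=cv2.minEnclosingCircle(P[:,:2].astype(np.float32));print("macaron circle",x,y,r)
    cv2.imwrite(f"pics/{c}2.png",p)
a=[cv2.imread(f"pics/{c}2.png")[120:320,160:440] for c in("scene","top")]
cv2.imwrite("pics/c2.png",cv2.resize(np.hstack(a),(800,286)))
E
```

```text
t: 28.4
eef_pos: [0.5143, 0.1888, 0.3525]
tool_rot: [-0.001, -0.0, 1.0, -0.0]
contact_force: [0.6, -0.0, -3.8]
gripper_width: 0.713
grasp_force: 51.3
t: 29.15
eef_pos: [0.5691, 0.0222, 0.3525]
tool_rot: [-0.001, -0.0, 1.0, 0.0]
contact_force: [0.4, 0.3, -4.1]
gripper_width: 0.713
grasp_force: 51.4
underside est 0.14712291866877172
scene board rim (array([0.5664, 0.0247]), np.float64(0.0021845945446784367), 236) 236
[0.1513 0.156  0.166 ]
macaron circle 0.5672771334648132 0.02200740948319435 0.07699718326330185
top board rim (array([0.5686, 0.0266]), np.float64(0.0014261722247997952), 47) 47
[0.1524 0.1549 0.1578]
macaron circle 0.5662037134170532 -0.037726469337940216 0.034821175038814545
```

View pics/c2.png

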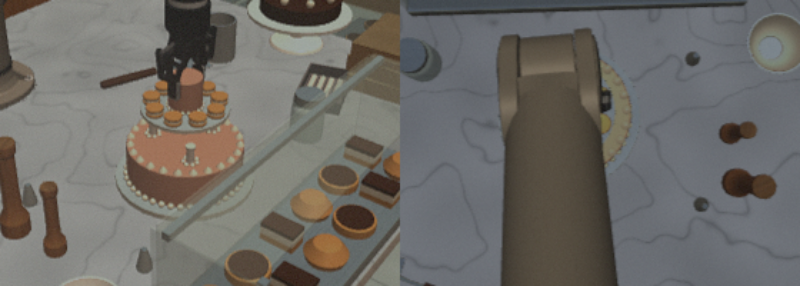

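The tier hangs level over the cake (seen at (185,100) in the crop), 32 mm above the pillars. I correct the centring by about 2 mm and lower it.

```bash
python3 -m pendant '[[0.057,-0.0018,-0.001,0.008,0],[0.057,0,0,0.008,0],[0.057,0,0,0.005,0],[0.057,0,0,0.004,0],[0.057,0,0,0.002,0],[0.057,0,0,0.001,0],[0.057,0,0,0,0],[0.057,0,0,0,0]]'; python3 -m pendant '[[0.057,0,0,0.001,0],[0.057,0,0,0,0],[0.057,0,0,0,0]]' | grep -E 'eef|contact'
```

```text
t: 29.92
eef_pos: [0.5716, 0.0204, 0.3255]
tool_rot: [0.0, 0.0, 1.0, 0.0]
contact_force: [-0.3, 0.7, -4.5]
gripper_width: 0.719
grasp_force: 51.4
eef_pos: [0.5715, 0.0204, 0.3244]
contact_force: [0.3, 0.1, -3.6]
```

```bash
python3 -m pendant '[[0.057,0,0,0.0007,0],[0.057,0,0,0,0],[0.057,0,0,0,0]]' | grep -E 'eef|contact'
```

```text
eef_pos: [0.5715, 0.0204, 0.3236]
contact_force: [0.8, -0.9, -4.5]
```

```bash
python3 -m pendant '[[0.057,0,0,0.0007,0],[0.057,0,0,0,0],[0.057,0,0,0,0]]' | grep -E 'eef|contact'
```

```text
eef_pos: [0.5715, 0.0204, 0.3228]
contact_force: [-0.7, 0.2, -4.5]
```

```bash
python3 -m pendant '[[0.057,0,0,0.0005,0],[0.057,0,0,0,0],[0.057,0,0,0,0]]' | grep -E 'eef|contact'
```

```text
eef_pos: [0.5715, 0.0204, 0.3224]
contact_force: [-0.6, 0.5, -4.1]
```

```bash
python3 -m pendant '[[0.057,0,0,0.0007,0],[0.057,0,0,0,0],[0.057,0,0,0,0]]' | grep -E 'eef|contact'
```

```text
eef_pos: [0.5715, 0.0204, 0.3216]
contact_force: [0.5, -0.5, -3.7]
```

```bash
python3 -m pendant '[[0.057,0,0,0.0005,0],[0.057,0,0,0,0],[0.057,0,0,0,0]]' | grep -E 'eef|contact'
```

```text
eef_pos: [0.5715, 0.0204, 0.3212]
contact_force: [0.6, 0.3, -4.5]
```

```bash
python3 -m pendant '[[0.057,0,0,0.0005,0],[0.057,0,0,0,0],[0.057,0,0,0,0]]' | grep -E 'eef|contact'
```

```text
eef_pos: [0.5715, 0.0204, 0.3208]
contact_force: [0.1, -1.0, -2.9]
```

```bash
python3 -m pendant '[[0.057,0,0,0.0004,0],[0.057,0,0,0,0],[0.057,0,0,0,0]]' | grep -E 'eef|contact'
```

```text
eef_pos: [0.5715, 0.0204, 0.3206]
contact_force: [-2.1, 1.1, 2.2]
```

```bash
python3 -m pendant '[[0.057,0,0,0.0004,0],[0.057,0,0,0,0],[0.057,0,0,0,0]]' | grep -E 'eef|contact'
```

```text
eef_pos: [0.5715, 0.0203, 0.3205]
contact_force: [-4.3, -0.6, 5.2]
```

```bash
python3 -m pendant '[[0.057,0,0,-0.0004,0],[0.058,0,0,0,0],[0.06,0,0,0,0]]' 20; python3 -m pendant '[[0.064,0,0,0,0],[0.068,0,0,0,0],[0.072,0,0,0,0],[0.08,0,0,0,0],[0.085,0,0,0,0],[0.085,0,0,0,0],[0.085,0,0,0,0],[0.085,0,0,0,0]]'
```

```text
t: 32.42
eef_pos: [0.5715, 0.0204, 0.3206]
tool_rot: [0.0, 0.0, 1.0, 0.0]
contact_force: [-3.5, 0.8, 5.0]
gripper_width: 0.72
grasp_force: 51.8
t: 33.08
eef_pos: [0.5715, 0.0204, 0.3203]
tool_rot: [0.0, 0.0, 1.0, 0.0]
contact_force: [0.4, 0.4, -1.0]
gripper_width: 0.998
grasp_force: 0.0
```

Released. Now retreat straight up, then aside for a clear view.

```bash
python3 -m pendant '[[0.085,0,0,-0.01,0],[0.085,0,0,-0.02,0],[0.085,0,0,-0.035,0],[0.085,0,0,-0.035,0],[0.085,0.005,0.035,0,0],[0.085,0.005,0.035,0,0],[0.085,0.005,0.035,0,0],[0.085,0.005,0.035,0,0],[0.085,0.005,0.035,0,0],[0.085,0.005,0.035,0,0],[0.085,0.005,0.035,0,0],[0.085,0.005,0.035,0,0]]'
python3 - <<'E'
from m import *
for c in("scene","top"):
    p,D=bot.read_camera(c);C=cloud(c,D)
    P=near(C,(.571,.021),.06,.135,.172);
    if len(P)>9:print(c,"cyl",fit(P,(.571,.021),.031))
    P=near(C,(.571,.021),.1,.117,.1235)
    Q=P[np.hypot(P[:,0]-.571,P[:,1]-.021)>.073]
    if len(Q)>9:print("board",fit(Q,(.571,.021),.08))
    P=near(C,(.571,.021),.078,.119,.129)
    A=np.c_[P[:,:2]-[.571,.021],np.ones(len(P))];print("plane",np.linalg.lstsq(A,P[:,2],rcond=None)[0])
    P=near(C,(.571,.021),.028,.17,.2)
    A=np.c_[P[:,:2]-[.571,.021],np.ones(len(P))];print("cyl top",np.linalg.lstsq(A,P[:,2],rcond=None)[0],P.mean(0))
    cv2.imwrite(f"pics/{c}3.png",p)
E
```

```text
t: 34.08
eef_pos: [0.531, 0.3019, 0.4213]
tool_rot: [0.0, 0.0, 1.0, 0.0]
contact_force: [0.9, 0.2, -1.1]
gripper_width: 0.997
grasp_force: 0.0
scene cyl (array([0.5698, 0.0219]), np.float64(0.015112911278293643), 513)
board (array([0.569 , 0.0231]), np.float64(0.002662385143355036), 204)
plane [-0.0053  0.0024  0.1241]
cyl top [-0.0205  0.0294  0.1819] [0.5725 0.0193 0.1818]
top cyl (array([0.5721, 0.0189]), np.float64(0.02282922796648887), 594)
board (array([0.5715, 0.0213]), np.float64(0.0036979959388673523), 238)
plane [0.0029 0.001  0.1234]
cyl top [0.0061 0.0028 0.1832] [0.5709 0.0212 0.1832]
```

View pics/scene3.png

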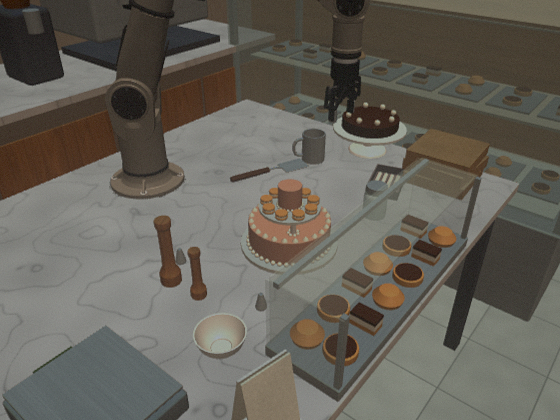

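View pics/top3.png

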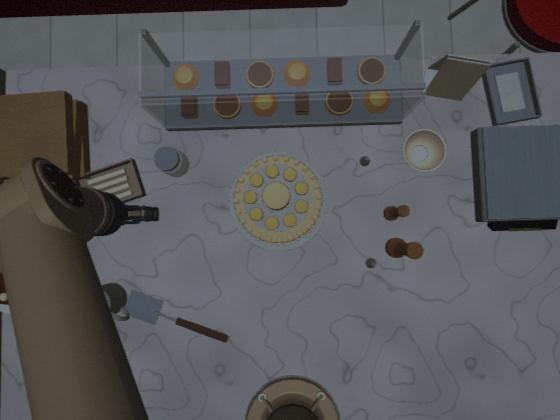

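The top tier sits level and centred at about (0.571,0.021); it shows at (290,205) in the scene view and (276,196) in the top view. The tamper stands at (197,272), and the jar, bowl and nozzles are unmoved.

```bash
python3 -c "
from station import bot
print(bot.hand_in())"
```

```text
the job is handed in; nothing more can be done
None
```

The job is handed in: the high pillar (spot near x 0.617, y -0.023) was pressed about 6 mm down to level, the tamper was stood back upright, and the top tier is released, sitting level and centred within about 1 mm of the pillars' centre, at about 34 s of the 72 s allowed.

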